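# Sugar for the tea mug

## Robot

A 6-joint arm with a two-finger parallel gripper is mounted at the origin on the work surface. World frame = base frame: x ahead of the robot, y to its left, z up, the work surface at z = 0. Lengths are in m, angles in degrees, forces in N, time in s.
With the tool pointing down it reaches from about 0.375 to 0.9 m from the base axis. Payload 3.1 kg.
Tool frame: the origin (TCP) lies on the centre line of the jaws, within the pads' length; the fingertips stand 25 mm ahead of it and the grasp point (between the pads) lies 6 mm ahead of it; z points along the fingers, y is the line along which they close (so a half turn about z gives the same grasp; the last joint's range is limited). The gripper opens to 87 mm and grips with 3 to 60 N. Pads are 19 mm wide; open, the fingers measure 117 mm over their backs; the gripper's body (75 mm by 190 mm) begins 51 mm behind the grasp point.
Start: joints at [-79.498, 30.224, 82.088, -0, 67.689, -10.227], TCP at [0.221, -0.585, 0.248] pointing down, gripper open.
Joint ranges: [-176.69, 176.69], [-43.24, 126.21], [12.49, 139.97], [-82, 262], [0, 151.66], [-163.58, 163.58]. Speed limits (degrees/s): [159.86, 159.86, 180, 180, 180, 180].

## Interface

Orientations are given as a 3x3 rotation matrix whose columns are the frame's x, y, z axes.
In Python, from rig import read_state, capture, camera_params, hand_in gives the robot as it stands.
- The arm moves only by the tool apply_moves, never from a script. Its argument "rows" is a list of rows, each an object of numbers: "x", "y", "z": the shift along the tool's x, y, z in mm; "rx", "ry", "rz": the turn, a rotation vector about the tool's x, y, z in units of 6 degrees (1.0 is 6 degrees); "claw": the closure in counts, from 0 (fully open) to 255 (shut). A call has 1 to 10 rows; each row is the pose to reach, as a shift and turn from the pose commanded when the call began, along the tool's axes at that moment; what a row does not reach only later rows make up. A row lasts 1/8 s, in which the tool goes at most 62.5 mm and 10.7 degrees, less where a joint would pass 70% of its speed; a pose out of reach is approached as far as the arm can. A call with a gripper value outside its range is refused whole. The fingers move at their own pace and stop on an object; the grip force is fixed at half the most. Time passes only in rows, so rows that repeat a pose let the fingers close. It gives the time, the measured TCP pose, the force, the opening and the grip force at its end, in the units of the state.
- read_state(): the state, without advancing time (a new reading comes with each control period).
- capture(name): name is "scene" or "side" or "wrist"; returns (picture, depth): 420x560x3 uint8, red, green, blue; 420x560 float32, m along the optical axis (not along the pixel's ray), 0 where there is no reading.
- camera_params(name): a dict with "fx", "fy", "cx", "cy" (pixels), "xyz" and "orientation" of the camera in the world. Camera axes: x right, y up, looking along -z (the intrinsics and any distortion apply to the point x, -y, -z); pixel columns grow to the right and rows downward; lengths in m; the calibration is good to about 2 mm. A picture is of the moment at which its call begins: read the wrist's pose just before it. camera_params takes no time and is no camera call; for the wrist camera it gives the pose at the moment of the call.
- hand_in(): hands the job in; it is judged then, once.
The state is a dict: "time_s": time; "joint_positions": joint angles; "qvel": joint speeds; "tau": joint torques, N m; "position": TCP position; "tcp_rot": TCP orientation; "force": force on the tool from outside, world axes, zero at the start; "moment": the same for the moment, N m; "opening": opening from 0.0 (shut) to 1.0 (fully open); "grasp_force": force on a finger pad.
Only numpy, scipy, OpenCV 4.12 (cv2) and the standard library are available. Lean on these libraries where they do the work, as an engineer would, in place of code of your own. Each camera call takes 0.05 s, during which the arm holds its last target. There are 200 camera calls.

## Task

Take the sugar tongs from their wooden rest, pick up the brown sugar lump with them (not with the robot's fingers) and drop it into the pink mug. Then stand the tongs upright in their rest again and let go; leave the mug standing where it is.

Things in the scene. Friction and masses are not known exactly. Their poses are not given: they have to be found in the camera images.
- tongs_grip (a point): Steel sugar tongs, upright, tips down. Point: midway between two black grip rolls (32 mm long in x), 78 mm above the tips' ends, 44 mm below the top; z up; fingers close along y on the rolls, 40 mm over their outsides at rest, tips then 46 mm apart. Sprung open with 5 N: gripped 38-39 mm wide they hang with tips open; 18-25 N shuts them on a lump (rolls 31 mm, spring 8 N); 38-39 mm frees it.
- brown_center (a point): The dark brown sugar lump, a 20 mm cube of 12 g; the point is its centre, axes along its edges, z up. It lies on a flat grey slate 10 mm thick (90 x 200 mm, fixed), in a row with two white lumps of the same size, which are not wanted; centres about 60 mm apart or more. The tongs (60 g) take it between their tips, which are 20 mm wide and 20 mm tall pads, 58 mm over their outsides at rest.
- mug: The pink mug (about 320 g, loose, empty): 88 mm tall, 88 mm across the rim, walls about 4 mm, a handle towards its y. Origin at the middle of its underside, z up. A blue cup without handle stands further off and is not meant.
- rest_floor (a point): The dark wooden rest of the tongs, an open-topped box fixed to the desk: 42 mm along x, 80 along y, 46 tall; its pocket is 32 (x) by 70 (y), 40 deep. The point is the middle of the pocket's floor, 6 mm above the desk; z up. The tips stand on this floor, the tongs' y along the rest's y (either way round).
Things that resemble listed ones, but are neither listed nor needed, are in the scene too. Leave any green look-alike of the mug alone.

How it is judged:
By the outcome, as a careful person would: the job done as asked, in the order asked, and still so for the second after the job is handed in, with the robot touching nothing.
It also fails if it takes over 58 s, if anything falls off the work surface, if the arm or the gripper's body presses on something with over 40 N, if the wrist force passes 120 N, or if a joint passes its speed limit or range.

## Working session

There is one attempt and no reset: what is moved stays moved. The work goes in short steps, Python scripts to look and compute and a tool call to move; the robot and the scene stay as the last step left them, time stands still between calls to the robot, and variables do not carry over. Pictures are saved under pics/ and viewed, at most 10 in all, crops included, and the job is handed in when it is done.

Besides the shell and the picture viewer there is one more tool, called by a JSON object that holds its "api" and its "payload", one argument or row to a line. apply_moves: Moves the arm, as the interface text tells. Its arguments: {"type":"object","properties":{"rows":{"type":"array"}},"required":["rows"]}

```bash
ls; mkdir -p pics; cat > h.py <<'E'
import numpy as np, cv2
from rig import read_state, capture, camera_params, hand_in
def cloud(name):
    p=camera_params(name); im,d=capture(name)
    R=np.array(p["orientation"]); 
    v,u=np.mgrid[0:420,0:560]
    X=np.stack([(u-p["cx"])/p["fx"]*d,-(v-p["cy"])/p["fy"]*d,-d],-1)
    return im,d,X@R.T+np.array(p["xyz"])
def save(im,n): cv2.imwrite("pics/"+n,cv2.cvtColor(im,cv2.COLOR_RGB2BGR))
E
python3 - <<'E'
from h import *
for n in ["scene","side"]:
    print(n,camera_params(n)); im,d,W=cloud(n); save(im,n+".png"); np.savez("pics/"+n+".npz",im=im,d=d,W=W)
s=read_state(); print(s)
E
```

```text
pics
scene {'fx': 544.6788929958742, 'fy': 544.6788929958742, 'cx': 277.9247663815699, 'cy': 211.50211652465862, 'xyz': array([ 1.21589421, -0.00410141,  0.9790559 ]), 'orientation': array([[ 0.03898382, -0.77909695,  0.62569018],
       [ 0.9990715 ,  0.04188356, -0.01009488],
       [-0.01834125,  0.62550276,  0.78000634]])}
side {'fx': 506.635873640667, 'fy': 506.635873640667, 'cx': 269.0915920696013, 'cy': 215.55246672463687, 'xyz': array([ 0.37942482, -0.67956517,  0.67160615]), 'orientation': array([[ 0.98637942,  0.11623824, -0.11638001],
       [-0.16419695,  0.65390058, -0.73854817],
       [-0.00974658,  0.74759796,  0.66408004]])}
{'time_s': 0.1, 'joint_positions': array([-7.94988869e+01,  3.02755380e+01,  8.21473231e+01, -1.87955101e-03,
        6.76894711e+01, -1.02266797e+01]), 'qvel': array([ 0.13041945, -0.05341774, -0.07139022, -0.02429796, -0.12289899,
        0.00451816]), 'tau': array([-1.01746919e-04, -4.40985739e+01, -1.77151412e+01,  6.35704421e-02,
        5.34222624e-02, -4.08053427e-05]), 'position': array([ 0.22112043, -0.58393843,  0.24665864]), 'tcp_rot': array([[ 9.35268102e-01,  3.53939865e-01, -3.87162436e-04],
       [ 3.53939934e-01, -9.35266181e-01,  1.92219742e-03],
       [ 3.18242363e-04, -1.93480218e-03, -9.99998078e-01]]), 'force': array([ 0.09850629,  0.05225306, -0.06853952]), 'moment': array([0.00084918, 0.0584434 , 0.02342393]), 'grasp_force': 0.0, 'opening': 0.9974841516117254}
```

View pics/scene.png

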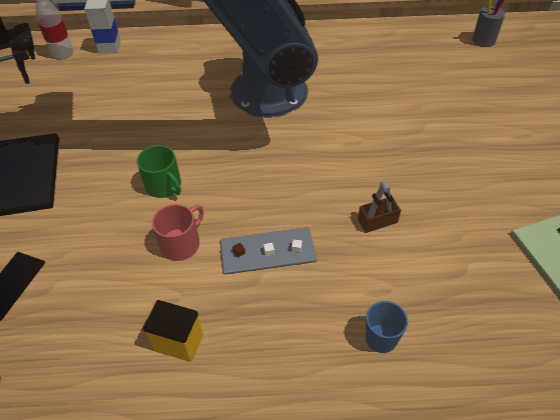

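View pics/side.png

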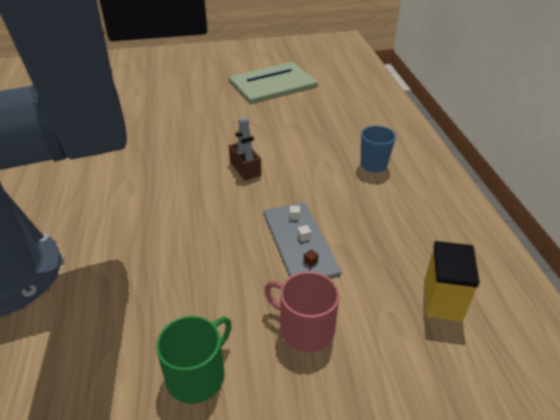

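The scene view shows the brown lump at (239,250), the pink mug at (178,232), the rest with the tongs at (380,205), and the slate around (268,250). In the side view they are at (311,257), (308,312), (245,155) and (300,240).

```bash
cat > m.py <<'E'
from h import *
boxes={"scene":dict(mug=(145,200,210,265),lump=(228,238,250,260),rest=(350,175,410,235),slate=(212,222,325,278)),
"side":dict(mug=(258,270,345,352),lump=(300,246,322,270),rest=(220,110,270,185),slate=(258,198,345,285))}
for n in boxes:
    z=np.load(f"pics/{n}.npz"); im,W,d=z["im"],z["W"],z["d"]
    print(n,"desk z",np.median(W[300:310,350:360,2]) if n=="scene" else np.median(W[180:200,180:200,2]))
    hsv=cv2.cvtColor(im,cv2.COLOR_RGB2HSV)
    for k,(a,b,c,e) in boxes[n].items():
        w=W[b:e,a:c].reshape(-1,3); h=hsv[b:e,a:c].reshape(-1,3); H,S,V=h.T.astype(int)
        ok=(d[b:e,a:c].ravel()>0)
        if k=="mug":
            m=ok&((H>168)|(H<6))&(S>90)&(V>90); q=w[m]; t=q[q[:,2]>q[:,2].max()-.006]
            print(k,"top",q[:,2].max(),"rim rect",cv2.minAreaRect((t[:,:2]*1000).astype(np.float32)),"circle",cv2.minEnclosingCircle((t[:,:2]*1000).astype(np.float32)))
            far=q[np.argsort(np.linalg.norm(q[:,:2]-t[:,:2].mean(0),axis=1))[-15:]]; print(" handle",far.mean(0))
        elif k=="lump":
            m=ok&(V<110)&(S>110); q=w[m]; t=q[q[:,2]>.026]; print(k,m.sum(),q[:,2].max(),"top rect",len(t),cv2.minAreaRect((t[:,:2]*1000).astype(np.float32)) if len(t)>3 else 0)
        elif k=="slate":
            m=ok&(S<90)&(V>60)&(V<150)&(abs(w[:,2]-.01)<.006); q=w[m]; print(k,m.sum(),np.median(q[:,2]),cv2.minAreaRect((q[:,:2]*1000).astype(np.float32)))
            m=ok&(V>150)&(S<60)&(w[:,2]>.025); q=w[m]; print(" white",np.round(q[q[:,1].argsort()][::12],3).tolist())
        else:
            m=ok&(w[:,2]>.040)&(w[:,2]<.052); q=w[m]; print(k,m.sum(),"rim",cv2.minAreaRect((q[:,:2]*1000).astype(np.float32)))
            m=ok&(w[:,2]>.060); q=w[m]
            for lo in np.arange(.06,.14,.01):
                t=q[(q[:,2]>=lo)&(q[:,2]<lo+.01)]
                if len(t): print("  z%.2f"%lo,len(t),np.round(t.min(0),3),np.round(t.max(0),3),np.round(t.mean(0),3))
E
python3 m.py
```

```text
scene desk z 0.001154315499055536
mug top 0.0933303583617624 rim rect ((513.6943969726562, -212.05764770507812), (87.16598510742188, 85.47520446777344), 17.59699058532715) circle ((513.352783203125, -213.31988525390625), 45.06728744506836)
 handle [ 0.44579081 -0.16594998  0.03552123]
lump 111 0.03479343433644455 top rect 78 ((548.6903686523438, -81.05223846435547), (21.011131286621094, 18.736125946044922), 33.015560150146484)
rest 306 rim ((470.7803955078125, 230.83056640625), (47.06321716308594, 81.96786499023438), 18.44382095336914)
  z0.06 33 [0.461 0.21  0.06 ] [0.486 0.252 0.069] [0.475 0.226 0.065]
  z0.07 18 [0.47  0.212 0.07 ] [0.484 0.25  0.078] [0.478 0.219 0.073]
  z0.08 80 [0.459 0.21  0.082] [0.493 0.251 0.09 ] [0.477 0.229 0.087]
  z0.09 54 [0.463 0.211 0.09 ] [0.492 0.251 0.1  ] [0.476 0.227 0.094]
  z0.10 33 [0.468 0.219 0.1  ] [0.484 0.243 0.109] [0.476 0.226 0.105]
  z0.11 32 [0.466 0.219 0.111] [0.484 0.241 0.12 ] [0.477 0.227 0.115]
  z0.12 63 [0.461 0.221 0.12 ] [0.484 0.24  0.13 ] [0.475 0.23  0.126]
  z0.13 8 [0.469 0.229 0.13 ] [0.482 0.235 0.132] [0.477 0.23
[... 1207 characters left out ...]
09 ] [0.489 0.246 0.1  ] [0.473 0.227 0.094]
  z0.10 45 [0.463 0.219 0.1  ] [0.484 0.241 0.11 ] [0.474 0.226 0.105]
  z0.11 42 [0.463 0.22  0.11 ] [0.483 0.236 0.12 ] [0.472 0.226 0.115]
  z0.12 60 [0.463 0.222 0.12 ] [0.483 0.24  0.129] [0.473 0.23  0.125]
slate 2911 0.010139811408769073 ((541.0851440429688, -17.75957489013672), (90.0708236694336, 203.06581115722656), 6.227777481079102)
 white [[0.497, -0.171, 0.089], [0.546, -0.023, 0.031], [0.544, -0.019, 0.03], [0.552, -0.017, 0.03], [0.54, -0.014, 0.031], [0.558, -0.011, 0.031], [0.549, -0.009, 0.032], [0.555, -0.005, 0.031], [0.549, 0.038, 0.032], [0.54, 0.041, 0.031], [0.535, 0.045, 0.031], [0.537, 0.048, 0.03], [0.544, 0.052, 0.031]]
```

```bash
cat >> h.py <<'E'
from scipy.spatial.transform import Rotation as Ro
def Rdown(yaw):
    c,s=np.cos(np.radians(yaw)),np.sin(np.radians(yaw)); y=np.array([c,s,0]); z=np.array([0,0,-1.]); return np.stack([np.cross(y,z),y,z],1)
def go(*targets,yaw=None):
    s=read_state(); R=np.array(s["tcp_rot"]); p=np.array(s["position"])
    print("t",s["time_s"],"p",np.round(p,4),"yaw",np.degrees(np.arctan2(R[1,1],R[0,1])).round(2),"op_mm",round(87*s["opening"],2),"gf",round(s["grasp_force"],2),"F",np.round(s["force"],1),"qv",abs(s["qvel"]).max().round(2))
    for t in targets:
        print("xyz mm",np.round(R.T@(np.array(t)-p)*1000,1), "rot", np.round(Ro.from_matrix(R.T@Rdown(yaw)).as_rotvec(degrees=True)/6,3) if yaw is not None else "")
E
python3 -c "
from h import *
go((.47,-.2,.25),(.471,.231,.25),yaw=-71.5)"
```

```text
t 0.1 p [ 0.2211 -0.5839  0.2467] yaw -69.27 op_mm 86.78 gf 0.0 F [ 0.1  0.1 -0.1] qv 0.13
xyz mm [ 368.7 -271.    -2.7] rot [-0.019 -0.003  0.371]
xyz mm [ 522.1 -673.7   -1.9] rot [-0.019 -0.003  0.371]
```

{"api": "apply_moves", "payload": {
  "rows": [
    {"x": 369,"y": -271,"z": -2,"rz": 0.37},
    {"x": 369,"y": -271,"z": -2,"rz": 0.37},
    {"x": 369,"y": -271,"z": -2,"rz": 0.37},
    {"x": 369,"y": -271,"z": -2,"rz": 0.37},
    {"x": 369,"y": -271,"z": -2,"rz": 0.37},
    {"x": 369,"y": -271,"z": -2,"rz": 0.37},
    {"x": 369,"y": -271,"z": -2,"rz": 0.37},
    {"x": 522,"y": -674,"z": -2,"rz": 0.37},
    {"x": 522,"y": -674,"z": -2,"rz": 0.37},
    {"x": 522,"y": -674,"z": -2,"rz": 0.37}
  ]
}}

```text
validation failed for argument at $.ro...
```

```bash
python3 -c "
from h import *
go((.471,.231,.25),yaw=-71.5)"
```

```text
t 0.1 p [ 0.2211 -0.5839  0.2467] yaw -69.27 op_mm 86.78 gf 0.0 F [ 0.1  0.1 -0.1] qv 0.13
xyz mm [ 522.1 -673.7   -1.9] rot [-0.019 -0.003  0.371]
```

{"api": "apply_moves", "payload": {
  "rows": [
    {"x": 369,"y": -271,"z": -2,"rx": 0,"ry": 0,"rz": 0.37,"claw": 0}
  ]
}}

```text
time_s: 0.22
position: [0.254, -0.5351, 0.2473]
tcp_rot: [[0.95, 0.312, 0.0], [0.312, -0.95, -0.003], [-0.001, 0.003, -1.0]]
force: [0.9, 0.8, -0.2]
opening: 1.001
grasp_force: 0.0
```

```bash
python3 -c "
from h import *
go((.47,-.2,.25),(.471,.231,.25),yaw=-71.5)"
```

```text
t 0.225 p [ 0.254  -0.5351  0.2473] yaw -71.84 op_mm 87.08 gf 0.0 F [ 0.9  0.8 -0.2] qv 52.85
xyz mm [ 309.7 -251.1   -3.7] rot [ 0.029  0.007 -0.056]
xyz mm [ 445.1 -660.3   -5.1] rot [ 0.029  0.007 -0.056]
```

{"api": "apply_moves", "payload": {
  "rows": [
    {"x": 310,"y": -251,"z": -2,"rx": 0,"ry": 0,"rz": 0,"claw": 0},
    {"x": 310,"y": -251,"z": -2,"rx": 0,"ry": 0,"rz": 0,"claw": 0},
    {"x": 310,"y": -251,"z": -2,"rx": 0,"ry": 0,"rz": 0,"claw": 0},
    {"x": 310,"y": -251,"z": -2,"rx": 0,"ry": 0,"rz": 0,"claw": 0},
    {"x": 310,"y": -251,"z": -2,"rx": 0,"ry": 0,"rz": 0,"claw": 0},
    {"x": 310,"y": -251,"z": -2,"rx": 0,"ry": 0,"rz": 0,"claw": 0},
    {"x": 445,"y": -660,"z": -2,"rx": 0,"ry": 0,"rz": 0,"claw": 0},
    {"x": 445,"y": -660,"z": -2,"rx": 0,"ry": 0,"rz": 0,"claw": 0},
    {"x": 445,"y": -660,"z": -2,"rx": 0,"ry": 0,"rz": 0,"claw": 0},
    {"x": 445,"y": -660,"z": -2,"rx": 0,"ry": 0,"rz": 0,"claw": 0}
  ]
}}

```text
time_s: 1.48
position: [0.4625, 0.0361, 0.2497]
tcp_rot: [[0.948, 0.317, -0.0], [0.317, -0.948, 0.0], [0.0, -0.0, -1.0]]
force: [1.7, 0.2, 0.1]
opening: 0.998
grasp_force: 0.0
```

```bash
python3 -c "
from h import *
go((.471,.231,.25),yaw=-71.5)"
```

```text
t 1.475 p [0.4625 0.0361 0.2497] yaw -71.51 op_mm 86.87 gf 0.0 F [1.7 0.2 0.1] qv 62.48
xyz mm [  69.9 -182.1   -0.3] rot [-0.001 -0.    -0.002]
```

{"api": "apply_moves", "payload": {
  "rows": [
    {"x": 70,"y": -182,"z": 0,"rx": 0,"ry": 0,"rz": 0,"claw": 0},
    {"x": 70,"y": -182,"z": 0,"rx": 0,"ry": 0,"rz": 0,"claw": 0},
    {"x": 70,"y": -182,"z": 0,"rx": 0,"ry": 0,"rz": 0,"claw": 0},
    {"x": 70,"y": -182,"z": 0,"rx": 0,"ry": 0,"rz": 0,"claw": 0},
    {"x": 70,"y": -182,"z": 0,"rx": 0,"ry": 0,"rz": 0,"claw": 0}
  ]
}}

```text
time_s: 2.1
position: [0.4709, 0.2289, 0.2493]
tcp_rot: [[0.948, 0.319, -0.001], [0.319, -0.948, -0.001], [-0.001, 0.001, -1.0]]
force: [0.8, 0.1, -0.8]
opening: 1.0
grasp_force: 0.0
```

```bash
python3 -c "
from h import *
go((.471,.231,.25),yaw=-71.5)
print(camera_params('wrist'))
im,d,W=cloud('wrist'); save(im,'w1.png'); np.savez('pics/w1.npz',im=im,d=d,W=W)
"
```

```text
t 2.1 p [0.4709 0.2289 0.2493] yaw -71.39 op_mm 86.96 gf 0.0 F [ 0.8  0.1 -0.8] qv 2.54
xyz mm [ 0.8 -1.9 -0.7] rot [0.005 0.013 0.018]
{'fx': 296.687137748121, 'fy': 296.687137748121, 'cx': 280.172060250551, 'cy': 207.48046010486905, 'xyz': array([0.54582471, 0.25441351, 0.38736869]), 'orientation': array([[ 0.31951151,  0.90753568,  0.27256445],
       [-0.94758174,  0.3056704 ,  0.09302928],
       [ 0.0011125 , -0.28800102,  0.95762945]])}
```

View pics/w1.png

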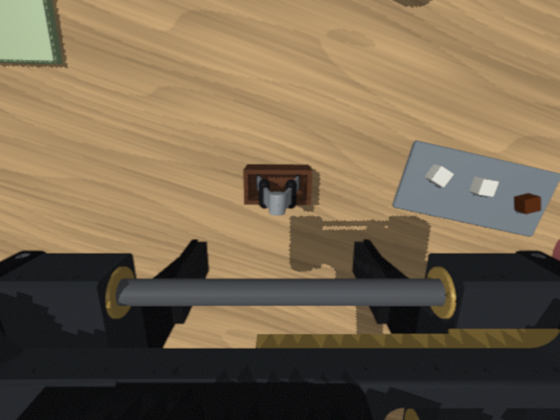

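The wrist view shows the rest at (278,186), aligned with the tool. The tongs are inside it with their rolls at about (264,192) and (291,192), and the brown lump is at (527,203).

```bash
python3 - <<'E'
from h import *
z=np.load("pics/w1.npz"); im,W,d=z["im"],z["W"],z["d"]
c0=np.array([.471,.231]); th=np.radians(18.5); ex=np.array([np.cos(th),np.sin(th)]); ey=np.array([-ex[1],ex[0]])
hsv=cv2.cvtColor(im,cv2.COLOR_RGB2HSV).astype(int)
sel=np.zeros(d.shape,bool); sel[155:225,235:325]=1; sel&=d>0
for lo,hi in [(.04,.052),(.078,.092),(.092,.11),(.11,.122),(.122,.14)]:
    m=sel&(W[...,2]>lo)&(W[...,2]<hi); q=W[m]; 
    if len(q)<4: continue
    l=np.stack([(q[:,:2]-c0)@ex,(q[:,:2]-c0)@ey],1)*1000
    print(lo,len(q),"zmax",q[:,2].max().round(4),"loc min",l.min(0).round(1),"max",l.max(0).round(1),"mid",((l.min(0)+l.max(0))/2).round(1),cv2.minAreaRect(l.astype(np.float32)))
# lump
sel=np.zeros(d.shape,bool); sel[185:220,505:550]=1
m=sel&(hsv[...,1]>110)&(hsv[...,2]<110)&(d>0)&(W[...,2]>.026); q=W[m]
print("lump",len(q),cv2.minAreaRect((q[:,:2]*1000).astype(np.float32)))
E
```

```text
0.04 795 zmax 0.0505 loc min [-20.1 -39. ] max [22.  41.1] mid [1.  1.1] ((0.9666309356689453, 1.0534133911132812), (80.17820739746094, 42.023963928222656), 89.99183654785156)
0.078 419 zmax 0.092 loc min [-12.8 -18.7] max [18.5 20.2] mid [2.9 0.7] ((2.9398555755615234, 0.8005599975585938), (31.342138290405273, 38.924617767333984), 0.39176973700523376)
0.092 151 zmax 0.1099 loc min [ -5.6 -15.1] max [10.9 14.7] mid [ 2.6 -0.2] ((2.5177783966064453, -0.2591724395751953), (29.67790985107422, 16.520002365112305), 89.42800903320312)
0.11 68 zmax 0.122 loc min [-6.2 -8.6] max [12.8  9.8] mid [3.3 0.6] ((3.269876480102539, 0.5746345520019531), (18.31402587890625, 19.019990921020508), 89.4820556640625)
0.122 352 zmax 0.1302 loc min [-7.3 -6.5] max [12.9  8.4] mid [2.8 0.9] ((2.8298726081848145, 0.988408088684082), (20.23072052001953, 14.960962295532227), 0.38066017627716064)
lump 264 ((548.8902587890625, -77.84150695800781), (19.509130477905273, 19.24806022644043), 35.499698638916016)
```

```bash
python3 -c "
from h import *
go((.4736,.2326,.25),(.4736,.2326,.091),yaw=-71.5)"
```

```text
t 2.15 p [0.471  0.2281 0.2494] yaw -71.49 op_mm 86.59 gf 0.0 F [ 1.8 -0.3  0.9] qv 1.62
xyz mm [ 3.9 -3.5 -0.6] rot [0.006 0.014 0.001]
xyz mm [  4.1  -3.6 158.4] rot [0.006 0.014 0.001]
```

{"api": "apply_moves", "payload": {
  "rows": [
    {"x": 4,"y": -3,"z": 50,"rx": 0,"ry": 0,"rz": 0,"claw": 60},
    {"x": 4,"y": -3,"z": 100,"rx": 0,"ry": 0,"rz": 0,"claw": 60},
    {"x": 4,"y": -3,"z": 100,"rx": 0,"ry": 0,"rz": 0,"claw": 60},
    {"x": 4,"y": -3,"z": 100,"rx": 0,"ry": 0,"rz": 0,"claw": 60}
  ]
}}

```text
time_s: 2.65
position: [0.4754, 0.2321, 0.151]
tcp_rot: [[0.949, 0.316, 0.002], [0.316, -0.949, 0.0], [0.002, 0.0, -1.0]]
force: [-0.4, -0.7, 0.1]
opening: 0.772
grasp_force: 0.0
```

```bash
python3 -c "
from h import *
go((.4736,.2326,.091),yaw=-71.5)
for k in range(3): capture('scene'); go()
"
```

```text
t 2.65 p [0.4754 0.2321 0.151 ] yaw -71.61 op_mm 67.13 gf 0.0 F [-0.4 -0.7  0.1] qv 1.66
xyz mm [-1.7 -1.1 60. ] rot [ 0.002 -0.016 -0.018]
t 2.7 p [0.4759 0.2325 0.1517] yaw -71.58 op_mm 66.93 gf 0.0 F [0.2 0.3 1.1] qv 0.88
t 2.75 p [0.476  0.2328 0.1519] yaw -71.55 op_mm 67.09 gf 0.0 F [-0.8  0.1  0.2] qv 0.54
t 2.8 p [0.4758 0.233  0.1519] yaw -71.53 op_mm 66.79 gf 0.0 F [ 0.3 -0.8  0.1] qv 0.41
```

{"api": "apply_moves", "payload": {
  "rows": [
    {"x": -2,"y": 0,"z": 30,"rx": 0,"ry": 0,"rz": 0,"claw": 60},
    {"x": -2,"y": 0,"z": 61,"rx": 0,"ry": 0,"rz": 0,"claw": 60},
    {"x": -2,"y": 0,"z": 61,"rx": 0,"ry": 0,"rz": 0,"claw": 60},
    {"x": -2,"y": 0,"z": 61,"rx": 0,"ry": 0,"rz": 0,"claw": 60},
    {"x": -2,"y": 0,"z": 61,"rx": 0,"ry": 0,"rz": 0,"claw": 60}
  ]
}}

```text
time_s: 3.42
position: [0.4735, 0.2328, 0.0904]
tcp_rot: [[0.948, 0.318, 0.003], [0.318, -0.948, 0.001], [0.003, 0.0, -1.0]]
force: [0.3, 0.0, 0.3]
opening: 0.762
grasp_force: 0.0
```

```bash
python3 -c "
from h import *
go((.4736,.2326,.091),yaw=-71.5)
im,d,W=cloud('wrist'); save(im[120:420,120:440],'w2.png')
go((.4736,.2326,.091),yaw=-71.5)
"
```

```text
t 3.425 p [0.4735 0.2328 0.0904] yaw -71.48 op_mm 66.29 gf 0.0 F [0.3 0.  0.3] qv 0.27
xyz mm [ 0.1  0.2 -0.6] rot [ 0.003 -0.032  0.003]
t 3.475 p [0.4733 0.2327 0.0902] yaw -71.48 op_mm 66.65 gf 0.0 F [ 0.3  0.5 -0.7] qv 0.42
xyz mm [ 0.3  0.2 -0.8] rot [ 0.002 -0.028  0.003]
```

View pics/w2.png

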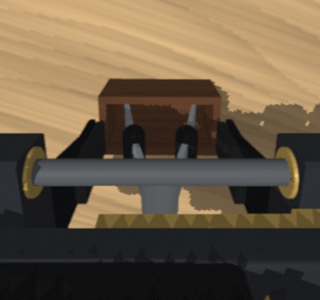

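The fingers flank both rolls evenly (rolls at (133,137) and (187,137) in the crop), so I'll close gently to the hanging width.

{"api": "apply_moves", "payload": {
  "rows": [
    {"x": 0,"y": 0,"z": 0,"rx": 0,"ry": 0,"rz": 0,"claw": 125},
    {"x": 0,"y": 0,"z": 0,"rx": 0,"ry": 0,"rz": 0,"claw": 136},
    {"x": 0,"y": 0,"z": 0,"rx": 0,"ry": 0,"rz": 0,"claw": 142},
    {"x": 0,"y": 0,"z": 0,"rx": 0,"ry": 0,"rz": 0,"claw": 142},
    {"x": 0,"y": 0,"z": 0,"rx": 0,"ry": 0,"rz": 0,"claw": 142}
  ]
}}

```text
time_s: 4.1
position: [0.4724, 0.2324, 0.0887]
tcp_rot: [[0.948, 0.318, -0.0], [0.318, -0.948, -0.0], [-0.0, 0.0, -1.0]]
force: [-0.2, -0.7, -0.1]
opening: 0.453
grasp_force: 6.3
```

```bash
python3 -c "
from h import *
for i in range(3): go(); capture('side')
"
```

```text
t 4.1 p [0.4724 0.2324 0.0887] yaw -71.48 op_mm 39.4 gf 6.28 F [-0.2 -0.7 -0.1] qv 0.09
t 4.15 p [0.4724 0.2324 0.0887] yaw -71.48 op_mm 39.3 gf 6.25 F [ 0.1 -0.1  0.1] qv 0.1
t 4.2 p [0.4724 0.2324 0.0887] yaw -71.48 op_mm 38.63 gf 6.22 F [-0.1 -0.5 -0.1] qv 0.08
```

{"api": "apply_moves", "payload": {
  "rows": [
    {"x": 0,"y": 0,"z": -20,"rx": 0,"ry": 0,"rz": 0,"claw": 143},
    {"x": 0,"y": 0,"z": -45,"rx": 0,"ry": 0,"rz": 0,"claw": 143},
    {"x": 0,"y": 0,"z": -75,"rx": 0,"ry": 0,"rz": 0,"claw": 143},
    {"x": 0,"y": 0,"z": -105,"rx": 0,"ry": 0,"rz": 0,"claw": 143},
    {"x": 0,"y": 0,"z": -120,"rx": 0,"ry": 0,"rz": 0,"claw": 143},
    {"x": 0,"y": 0,"z": -120,"rx": 0,"ry": 0,"rz": 0,"claw": 143}
  ]
}}

```text
time_s: 5.0
position: [0.4728, 0.2326, 0.2094]
tcp_rot: [[0.948, 0.317, 0.002], [0.317, -0.948, 0.001], [0.002, 0.0, -1.0]]
force: [-1.0, 0.4, -2.0]
opening: 0.441
grasp_force: 5.5
```

```bash
python3 -c "
from h import *
go((.52,-.03,.22),yaw=-57)
im,d,W=cloud('side'); save(im[20:200,160:340],'s2.png')
"
```

```text
t 5.0 p [0.4728 0.2326 0.2094] yaw -71.49 op_mm 38.36 gf 5.47 F [-1.   0.4 -2. ] qv 1.68
xyz mm [-38.6 264.  -10.6] rot [ 0.003 -0.019 -2.415]
```

View pics/s2.png

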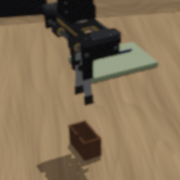

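The tongs hang upright in the gripper at (85,90) in the crop, above the empty rest at (85,140).

```bash
python3 -c "
from h import *
go((.5065,-.107,.21),yaw=-57)
"
```

```text
t 5.05 p [0.4721 0.2324 0.2084] yaw -71.49 op_mm 37.79 gf 5.47 F [-0.4  1.1 -1. ] qv 1.17
xyz mm [-75.1 332.7  -1.5] rot [-1.000e-03  4.000e-03 -2.415e+00]
```

Moving over in smooth increments.

{"api": "apply_moves", "payload": {
  "rows": [
    {"x": -6,"y": 25,"z": -1,"rx": 0,"ry": 0,"rz": -0.2,"claw": 143},
    {"x": -15,"y": 65,"z": -1,"rx": 0,"ry": 0,"rz": -0.5,"claw": 143},
    {"x": -26,"y": 115,"z": -1,"rx": 0,"ry": 0,"rz": -0.8,"claw": 143},
    {"x": -37,"y": 165,"z": -1,"rx": 0,"ry": 0,"rz": -1.2,"claw": 143},
    {"x": -48,"y": 215,"z": -1,"rx": 0,"ry": 0,"rz": -1.6,"claw": 143},
    {"x": -60,"y": 265,"z": -1,"rx": 0,"ry": 0,"rz": -2.0,"claw": 143},
    {"x": -69,"y": 305,"z": -1,"rx": 0,"ry": 0,"rz": -2.3,"claw": 143},
    {"x": -75,"y": 333,"z": -1,"rx": 0,"ry": 0,"rz": -2.415,"claw": 143},
    {"x": -75,"y": 333,"z": -1,"rx": 0,"ry": 0,"rz": -2.415,"claw": 143},
    {"x": -75,"y": 333,"z": -1,"rx": 0,"ry": 0,"rz": -2.415,"claw": 143}
  ]
}}

```text
time_s: 6.3
position: [0.5059, -0.1062, 0.2086]
tcp_rot: [[0.839, 0.544, -0.003], [0.544, -0.839, 0.002], [-0.001, -0.003, -1.0]]
force: [0.8, 1.0, -0.1]
opening: 0.444
grasp_force: 5.5
```

```bash
python3 - <<'E'
from h import *
capture('side'); go((.5485,-.080,.21),yaw=-57)
im,d,W=cloud('wrist'); save(im,'w3.png'); np.savez('pics/w3.npz',im=im,d=d,W=W)
hsv=cv2.cvtColor(im,cv2.COLOR_RGB2HSV).astype(int)
m=(hsv[...,1]>110)&(hsv[...,2]<110)&(d>0)&(abs(W[...,2]-.031)<.006)&(abs(W[...,0]-.5485)<.025)&(abs(W[...,1]+.08)<.025); q=W[m]
print("lump",len(q),np.median(q[:,2]),cv2.minAreaRect((q[:,:2]*1000).astype(np.float32)))
E
```

```text
t 6.35 p [ 0.5061 -0.1059  0.2089] yaw -56.97 op_mm 38.53 gf 5.45 F [ 0.1  1.  -0.9] qv 0.58
xyz mm [49.7  1.4 -1.2] rot [-0.024  0.011  0.005]
lump 335 0.031002872738890352 ((548.6427001953125, -79.38616943359375), (18.764617919921875, 17.99146842956543), 33.501426696777344)
```

View pics/w3.png

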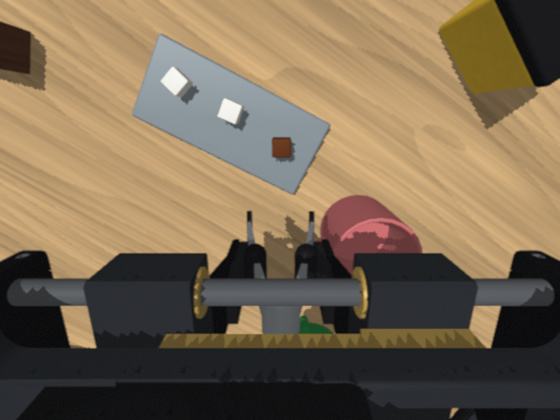

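The wrist view shows the brown lump at (282,147), square to the tool. The tong tips are open at (249,215) and (311,215), and the mug is at (365,225).

```bash
python3 - <<'E'
from h import *
z=np.load('pics/w3.npz'); im,d,W=z["im"],z["d"],z["W"]
s=read_state(); R=np.array(s["tcp_rot"]); p=np.array(s["position"])
L=(W-p)@R*1000
m=(d>0)&(abs(L[...,0])<30)&(abs(L[...,1])<34); 
for lo in range(-40,100,10):
    q=L[m&(L[...,2]>lo)&(L[...,2]<=lo+10)]
    for sg in (-1,1):
        t=q[q[:,1]*sg>0]
        if len(t)>3: print(lo,sg,len(t),t.min(0).round(1),t.max(0).round(1))
# mug rim
hsv=cv2.cvtColor(im,cv2.COLOR_RGB2HSV).astype(int)
k=((hsv[...,0]>168)|(hsv[...,0]<6))&(hsv[...,1]>90)&(hsv[...,2]>70)&(d>0)&(W[...,2]>.083)&(W[...,2]<.1); q=W[k]
print("mug",len(q),q.min(0),q.max(0))
go((.5486,-.0796,.21),(.5486,-.0796,.0975),yaw=-56.7)
E
```

```text
-40 -1 616 [-10.2 -24.2 -40. ] [ 10.1  -0.1 -30.2]
-40 1 622 [ -9.3   0.3 -40. ] [ 10.   24.3 -30. ]
-30 -1 299 [-11.4 -30.8 -29.9] [ 11.8  -8.7 -20. ]
-30 1 298 [-11.1   9.  -30. ] [ 11.6  31.4 -20. ]
-20 -1 342 [ -9.8 -32.3 -20. ] [ 11.7  -7.5 -10. ]
-20 1 340 [-10.3   7.7 -20. ] [ 11.6  32.3 -10. ]
-10 -1 638 [  0.2 -30.7  -9.9] [15.7 -8.3 -0. ]
-10 1 611 [-0.3  8.6 -9.9] [15.7 30.9 -0. ]
0 -1 445 [ -1.9 -28.8   0. ] [17.2 -7.4  9.9]
0 1 469 [-1.5  7.7  0. ] [16.6 28.6 10. ]
10 -1 120 [  8.7 -28.   10.1] [ 11.4 -19.1  19.9]
10 1 114 [ 8.5 19.3 10.1] [11.5 28.1 19.9]
20 -1 82 [  6.8 -27.8  20. ] [ 11.2 -15.6  29.4]
20 1 87 [ 6.7 15.2 20. ] [11.3 28.3 29.6]
30 -1 39 [  1.9 -20.   30.3] [  9.  -16.   39.7]
30 1 34 [ 2.3 16.5 30.4] [ 8.7 20.6 40. ]
40 -1 35 [  0.3 -21.9  40.2] [  9.  -17.6  50. ]
40 1 29 [-0.1 17.9 40.1] [ 9.  22.1 49.8]
50 -1 26 [ -2.  -23.4  50.7] [  9.6 -19.1  59.8]
50 1 33 [-5.1 19.5 50. ] [ 9.  23.5 59.5]
60 -1 57 [ -3.2 -24.4  60.4] [ 11.1 -20.1  69.8]
60 1 48 [ 5.9 20.4 60.8] [10.7 24.7 69.1]
70 -1 19 [ 10.2 -25.3  70.2] [ 11.  -21.6  79.4]
70 1 24 [10.1 21.2 70.3] [10.7 25.8 79.3]
80 -1 4 [ 10.4 -25.6  80.4] [ 10.6 -22.6  80.9]
80 1 6 [10.  22.2 81. ] [10.4 26.2 82.3]
mug 645 [ 0.49598269 -0.24124796  0.08300657] [ 0.55663233 -0.16741478  0.09096937]
t 6.4 p [ 0.5062 -0.1058  0.2091] yaw -56.93 op_mm 38.23 gf 5.45 F [ 0.8  0.8 -0.7] qv 0.34
xyz mm [49.8  1.1 -0.9] rot [-0.018  0.009 -0.039]
xyz mm [ 49.9   1.4 111.6] rot [-0.018  0.009 -0.039]
```

{"api": "apply_moves", "payload": {
  "rows": [
    {"x": 20,"y": 0.5,"z": 0,"rx": 0,"ry": 0,"rz": 0,"claw": 143},
    {"x": 49.4,"y": 1.2,"z": 10,"rx": 0,"ry": 0,"rz": 0,"claw": 143},
    {"x": 49.4,"y": 1.2,"z": 40,"rx": 0,"ry": 0,"rz": 0,"claw": 143},
    {"x": 49.4,"y": 1.2,"z": 70,"rx": 0,"ry": 0,"rz": 0,"claw": 143},
    {"x": 49.4,"y": 1.2,"z": 70,"rx": 0,"ry": 0,"rz": 0,"claw": 143},
    {"x": 49.4,"y": 1.2,"z": 70,"rx": 0,"ry": 0,"rz": 0,"claw": 143},
    {"x": 49.4,"y": 1.2,"z": 70,"rx": 0,"ry": 0,"rz": 0,"claw": 143}
  ]
}}

```text
time_s: 7.28
position: [0.5502, -0.0813, 0.1412]
tcp_rot: [[0.838, 0.545, 0.003], [0.545, -0.838, -0.001], [0.002, 0.002, -1.0]]
force: [-0.2, 0.4, 0.2]
opening: 0.438
grasp_force: 5.5
```

```bash
python3 -c "
from h import *
capture('side'); go((.5482,-.0799,.0955),yaw=-56.7)
"
```

```text
t 7.325 p [ 0.55   -0.0814  0.1411] yaw -56.99 op_mm 38.5 gf 5.49 F [ 0.1  0.6 -1.1] qv 0.46
xyz mm [-0.8 -2.3 45.6] rot [ 0.022 -0.017 -0.049]
```

{"api": "apply_moves", "payload": {
  "rows": [
    {"x": -0.6,"y": -2,"z": 12,"rx": 0,"ry": 0,"rz": 0,"claw": 143},
    {"x": -0.6,"y": -2,"z": 27,"rx": 0,"ry": 0,"rz": 0,"claw": 143},
    {"x": -0.6,"y": -2,"z": 40,"rx": 0,"ry": 0,"rz": 0,"claw": 143},
    {"x": -0.6,"y": -2,"z": 43,"rx": 0,"ry": 0,"rz": 0,"claw": 143},
    {"x": -0.6,"y": -2,"z": 43,"rx": 0,"ry": 0,"rz": 0,"claw": 143},
    {"x": -0.6,"y": -2,"z": 43,"rx": 0,"ry": 0,"rz": 0,"claw": 143},
    {"x": -0.6,"y": -2,"z": 43,"rx": 0,"ry": 0,"rz": 0,"claw": 143}
  ]
}}

```text
time_s: 8.2
position: [0.5478, -0.08, 0.0972]
tcp_rot: [[0.839, 0.545, 0.001], [0.545, -0.839, -0.0], [0.001, 0.001, -1.0]]
force: [-0.0, 0.4, -0.1]
opening: 0.439
grasp_force: 5.5
```

```bash
python3 -c "
from h import *
capture('scene'); go((.5482,-.0799,.0955),yaw=-56.7)
im,d,W=cloud('side'); save(cv2.resize(im[170:300,250:380],None,fx=4,fy=4),'s3.png'); go((.5482,-.0799,.0955),yaw=-56.7)
"
```

```text
t 8.25 p [ 0.5477 -0.08    0.0972] yaw -57.0 op_mm 38.6 gf 5.47 F [ 0.1 -0.1 -1. ] qv 0.09
xyz mm [0.5 0.2 1.7] rot [ 0.007 -0.005 -0.05 ]
t 8.3 p [ 0.5477 -0.08    0.0971] yaw -57.0 op_mm 38.39 gf 5.47 F [ 0.1  1.4 -0.8] qv 0.11
xyz mm [0.5 0.2 1.6] rot [ 0.006 -0.005 -0.05 ]
```

View pics/s3.png

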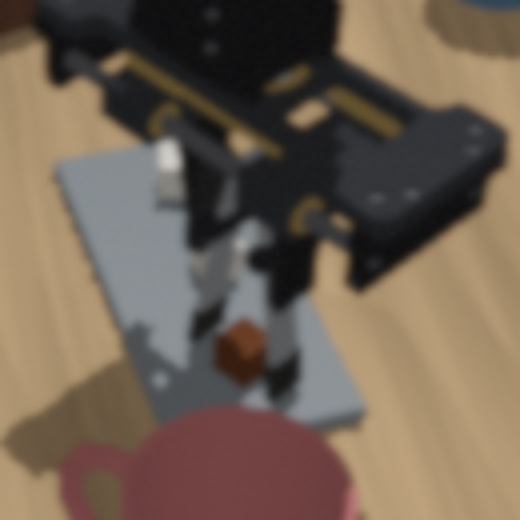

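The lump at (243,352) in the crop sits between the two tips at (207,320) and (283,375). I'll lower 1.5 mm and close stepwise.

{"api": "apply_moves", "payload": {
  "rows": [
    {"x": 0.5,"y": 0,"z": 1.5,"rx": 0,"ry": 0,"rz": 0,"claw": 143},
    {"x": 0.5,"y": 0,"z": 1.5,"rx": 0,"ry": 0,"rz": 0,"claw": 150},
    {"x": 0.5,"y": 0,"z": 1.5,"rx": 0,"ry": 0,"rz": 0,"claw": 157},
    {"x": 0.5,"y": 0,"z": 1.5,"rx": 0,"ry": 0,"rz": 0,"claw": 163},
    {"x": 0.5,"y": 0,"z": 1.5,"rx": 0,"ry": 0,"rz": 0,"claw": 165},
    {"x": 0.5,"y": 0,"z": 1.5,"rx": 0,"ry": 0,"rz": 0,"claw": 165},
    {"x": 0.5,"y": 0,"z": 1.5,"rx": 0,"ry": 0,"rz": 0,"claw": 165}
  ]
}}

```text
time_s: 9.18
position: [0.5479, -0.0796, 0.0953]
tcp_rot: [[0.839, 0.545, 0.0], [0.545, -0.839, -0.0], [0.0, 0.0, -1.0]]
force: [0.9, -0.2, -1.3]
opening: 0.355
grasp_force: 7.7
```

```bash
python3 -c "
from h import *
for i in range(2): go(); capture('side')
"
```

```text
t 9.175 p [ 0.5479 -0.0796  0.0953] yaw -57.0 op_mm 30.88 gf 7.7 F [ 0.9 -0.2 -1.3] qv 0.13
t 9.225 p [ 0.5479 -0.0796  0.0953] yaw -57.0 op_mm 30.76 gf 7.7 F [ 0.1 -0.4 -0.6] qv 0.12
```

{"api": "apply_moves", "payload": {
  "rows": [
    {"x": 0.5,"y": 0,"z": 1.5,"rx": 0,"ry": 0,"rz": 0,"claw": 168},
    {"x": 0.5,"y": 0,"z": 1.5,"rx": 0,"ry": 0,"rz": 0,"claw": 168},
    {"x": 0.5,"y": 0,"z": 1.5,"rx": 0,"ry": 0,"rz": 0,"claw": 168}
  ]
}}

```text
time_s: 9.65
position: [0.5483, -0.0794, 0.0937]
tcp_rot: [[0.839, 0.545, 0.0], [0.545, -0.839, -0.0], [0.0, 0.0, -1.0]]
force: [-0.4, 0.3, -0.0]
opening: 0.346
grasp_force: 15.0
```

{"api": "apply_moves", "payload": {
  "rows": [
    {"x": 0,"y": 0,"z": -1,"rx": 0,"ry": 0,"rz": 0,"claw": 171},
    {"x": 0,"y": 0,"z": -1,"rx": 0,"ry": 0,"rz": 0,"claw": 171},
    {"x": 0,"y": 0,"z": -1,"rx": 0,"ry": 0,"rz": 0,"claw": 171}
  ]
}}

```text
time_s: 10.02
position: [0.5483, -0.0794, 0.0948]
tcp_rot: [[0.839, 0.545, -0.0], [0.545, -0.839, 0.0], [-0.0, -0.0, -1.0]]
force: [-0.3, 0.1, -0.8]
opening: 0.337
grasp_force: 30.0
```

{"api": "apply_moves", "payload": {
  "rows": [
    {"x": 0,"y": 0,"z": 0,"rx": 0,"ry": 0,"rz": 0,"claw": 169},
    {"x": 0,"y": 0,"z": 0,"rx": 0,"ry": 0,"rz": 0,"claw": 169},
    {"x": 0,"y": 0,"z": -12,"rx": 0,"ry": 0,"rz": 0,"claw": 169},
    {"x": 0,"y": 0,"z": -30,"rx": 0,"ry": 0,"rz": 0,"claw": 169},
    {"x": 0,"y": 0,"z": -30,"rx": 0,"ry": 0,"rz": 0,"claw": 169}
  ]
}}

```text
time_s: 10.65
position: [0.5495, -0.0798, 0.1266]
tcp_rot: [[0.839, 0.545, 0.004], [0.545, -0.839, -0.001], [0.003, 0.003, -1.0]]
force: [0.5, -0.7, -1.3]
opening: 0.343
grasp_force: 20.3
```

```bash
python3 -c "
from h import *
go((.5483,-.0794,.21),yaw=-57)
im,d,W=cloud('side'); save(cv2.resize(im[150:300,230:380],None,fx=4,fy=4),'s4.png')
"
```

```text
t 10.65 p [ 0.5495 -0.0798  0.1266] yaw -57.0 op_mm 29.81 gf 20.35 F [ 0.5 -0.7 -1.3] qv 1.49
xyz mm [ -0.6  -0.7 -83.4] rot [ 0.031 -0.024  0.   ]
```

View pics/s4.png

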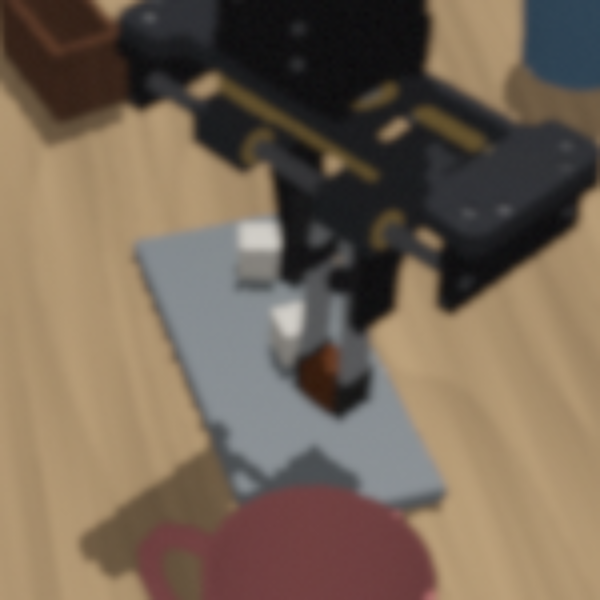

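The tongs hold the lump in the air at (322,375) in the crop, and both white lumps are undisturbed. Next is the mug.

{"api": "apply_moves", "payload": {
  "rows": [
    {"x": 0,"y": 0,"z": -25,"rx": 0,"ry": 0,"rz": 0,"claw": 169},
    {"x": 0,"y": 0,"z": -60,"rx": 0,"ry": 0,"rz": 0,"claw": 169},
    {"x": -12,"y": 10,"z": -84,"rx": 0,"ry": 0,"rz": 0,"claw": 169},
    {"x": -35,"y": 30,"z": -84,"rx": 0,"ry": 0,"rz": 0,"claw": 169},
    {"x": -60,"y": 53,"z": -84,"rx": 0,"ry": 0,"rz": 0,"claw": 169},
    {"x": -85,"y": 75,"z": -84,"rx": 0,"ry": 0,"rz": 0,"claw": 169},
    {"x": -103,"y": 91,"z": -84,"rx": 0,"ry": 0,"rz": 0,"claw": 169},
    {"x": -103,"y": 91,"z": -84,"rx": 0,"ry": 0,"rz": 0,"claw": 169},
    {"x": -103,"y": 91,"z": -84,"rx": 0,"ry": 0,"rz": 0,"claw": 169},
    {"x": -103,"y": 91,"z": -84,"rx": 0,"ry": 0,"rz": 0,"claw": 169}
  ]
}}

```text
time_s: 11.95
position: [0.5115, -0.2107, 0.2085]
tcp_rot: [[0.838, 0.546, -0.001], [0.546, -0.838, 0.001], [-0.0, -0.001, -1.0]]
force: [0.1, -0.0, -1.0]
opening: 0.343
grasp_force: 20.3
```

```bash
python3 - <<'E'
from h import *
capture('side'); go((.5128,-.212,.130),yaw=-57)
for n in ('wrist','scene'):
    im,d,W=cloud(n); hsv=cv2.cvtColor(im,cv2.COLOR_RGB2HSV).astype(int)
    k=((hsv[...,0]>168)|(hsv[...,0]<6))&(hsv[...,1]>90)&(hsv[...,2]>60)&(d>0)&(W[...,2]>.082)&(W[...,2]<.1)&(np.hypot(W[...,0]-.513,W[...,1]+.212)<.06); q=W[k]
    A=np.c_[2*q[:,:2],np.ones(len(q))]; c=np.linalg.lstsq(A,(q[:,:2]**2).sum(1),rcond=None)[0]
    print(n,len(q),"fit",c[:2],np.sqrt(c[2]+c[0]**2+c[1]**2),q.min(0),q.max(0))
E
```

```text
t 12.0 p [ 0.5115 -0.2107  0.2086] yaw -56.93 op_mm 30.05 gf 20.35 F [-0.1 -0.4  0.1] qv 0.2
xyz mm [ 0.4  1.8 78.6] rot [-0.006  0.001  0.012]
wrist 1291 fit [ 0.51363301 -0.21123433] 0.0413083304839104 [ 0.46919503 -0.25513777  0.08204525] [ 0.55667926 -0.16805889  0.09140174]
scene 271 fit [ 0.51373577 -0.21236476] 0.04173019161667457 [ 0.47034746 -0.25498778  0.08206321] [ 0.55890844 -0.16948491  0.0932483 ]
```

{"api": "apply_moves", "payload": {
  "rows": [
    {"x": 0.4,"y": 1.8,"z": 20,"rx": 0,"ry": 0,"rz": 0,"claw": 169},
    {"x": 0.4,"y": 1.8,"z": 45,"rx": 0,"ry": 0,"rz": 0,"claw": 169},
    {"x": 0.4,"y": 1.8,"z": 68,"rx": 0,"ry": 0,"rz": 0,"claw": 169},
    {"x": 0.4,"y": 1.8,"z": 78,"rx": 0,"ry": 0,"rz": 0,"claw": 169},
    {"x": 0.4,"y": 1.8,"z": 78,"rx": 0,"ry": 0,"rz": 0,"claw": 169},
    {"x": 0.4,"y": 1.8,"z": 78,"rx": 0,"ry": 0,"rz": 0,"claw": 169}
  ]
}}

```text
time_s: 12.85
position: [0.5134, -0.2134, 0.1316]
tcp_rot: [[0.839, 0.545, 0.001], [0.545, -0.839, -0.001], [0.001, 0.002, -1.0]]
force: [-0.6, 0.2, -1.0]
opening: 0.343
grasp_force: 20.3
```

```bash
python3 -c "
from h import *
capture('side'); go((.5128,-.212,.130),yaw=-57)
"
```

```text
t 12.9 p [ 0.5134 -0.2134  0.1317] yaw -57.0 op_mm 29.87 gf 20.35 F [0.  0.6 0.1] qv 0.11
xyz mm [ 0.2 -1.5  1.7] rot [ 0.017 -0.008  0.001]
```

{"api": "apply_moves", "payload": {
  "rows": [
    {"x": 0,"y": -1.5,"z": 0,"rx": 0,"ry": 0,"rz": 0,"claw": 165},
    {"x": 0,"y": -1.5,"z": 0,"rx": 0,"ry": 0,"rz": 0,"claw": 155},
    {"x": 0,"y": -1.5,"z": 0,"rx": 0,"ry": 0,"rz": 0,"claw": 147},
    {"x": 0,"y": -1.5,"z": 0,"rx": 0,"ry": 0,"rz": 0,"claw": 143},
    {"x": 0,"y": -1.5,"z": 0,"rx": 0,"ry": 0,"rz": 0,"claw": 143},
    {"x": 0,"y": -1.5,"z": -15,"rx": 0,"ry": 0,"rz": 0,"claw": 143},
    {"x": 0,"y": -1.5,"z": -40,"rx": 0,"ry": 0,"rz": 0,"claw": 143},
    {"x": 0,"y": -1.5,"z": -65,"rx": 0,"ry": 0,"rz": 0,"claw": 143},
    {"x": 0,"y": -1.5,"z": -80,"rx": 0,"ry": 0,"rz": 0,"claw": 143},
    {"x": 0,"y": -1.5,"z": -80,"rx": 0,"ry": 0,"rz": 0,"claw": 143}
  ]
}}

```text
time_s: 14.15
position: [0.5127, -0.2122, 0.2123]
tcp_rot: [[0.839, 0.545, 0.003], [0.545, -0.839, -0.002], [0.001, 0.003, -1.0]]
force: [-0.3, -0.5, -0.9]
opening: 0.441
grasp_force: 5.4
```

```bash
python3 - <<'E'
from h import *
capture('side'); go((.4719,.2318,.21),yaw=-71.5)
z=np.load('pics/scene.npz')
im,d,W=cloud('side'); im2,d2,W2=cloud('scene'); im3,d3,W3=cloud('wrist')
a=cv2.resize(im[240:380,240:380],(390,390)); b=cv2.resize(im3[150:350,180:380],(390,390))
save(np.hstack([a,b]),'c5.png')
E
```

```text
t 14.2 p [ 0.512  -0.2119  0.2112] yaw -57.0 op_mm 38.39 gf 5.43 F [-0.2  0.2 -0.7] qv 1.35
xyz mm [ 208.  -393.9    0.9] rot [ 0.008 -0.004  2.417]
```

View pics/c5.png

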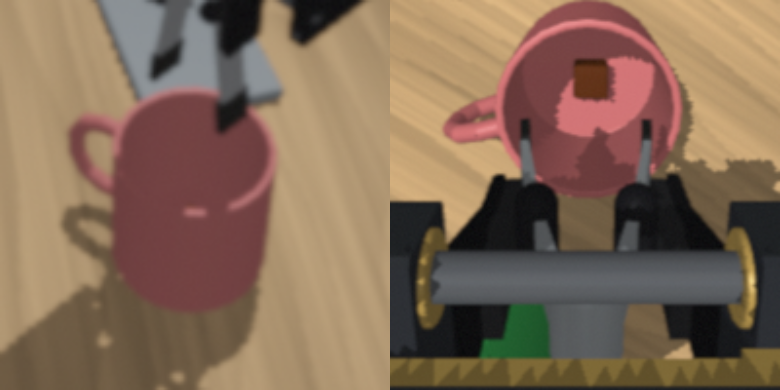

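The right panel shows the lump lying in the mug at (590,80), with the tongs still held and open. The mug hasn't moved, so back to the rest.

{"api": "apply_moves", "payload": {
  "rows": [
    {"x": 12,"y": -22,"z": 0,"rx": 0,"ry": 0,"rz": 0.1,"claw": 143},
    {"x": 33,"y": -62,"z": 0,"rx": 0,"ry": 0,"rz": 0.4,"claw": 143},
    {"x": 57,"y": -108,"z": 0,"rx": 0,"ry": 0,"rz": 0.7,"claw": 143},
    {"x": 81,"y": -154,"z": 0,"rx": 0,"ry": 0,"rz": 1.0,"claw": 143},
    {"x": 105,"y": -200,"z": 0,"rx": 0,"ry": 0,"rz": 1.3,"claw": 143},
    {"x": 129,"y": -246,"z": 0,"rx": 0,"ry": 0,"rz": 1.6,"claw": 143},
    {"x": 153,"y": -292,"z": 0,"rx": 0,"ry": 0,"rz": 1.9,"claw": 143},
    {"x": 177,"y": -338,"z": 0,"rx": 0,"ry": 0,"rz": 2.2,"claw": 143},
    {"x": 196,"y": -374,"z": 0,"rx": 0,"ry": 0,"rz": 2.35,"claw": 143},
    {"x": 207,"y": -395,"z": 0,"rx": 0,"ry": 0,"rz": 2.417,"claw": 143}
  ]
}}

```text
time_s: 15.6
position: [0.4694, 0.2341, 0.2098]
tcp_rot: [[0.948, 0.319, -0.002], [0.319, -0.948, -0.0], [-0.002, -0.0, -1.0]]
force: [-0.9, -0.5, -0.2]
opening: 0.441
grasp_force: 5.5
```

{"api": "apply_moves", "payload": {
  "rows": [
    {"x": 0,"y": 0,"z": 0,"rx": 0,"ry": 0,"rz": 0,"claw": 143},
    {"x": 0,"y": 0,"z": 0,"rx": 0,"ry": 0,"rz": 0,"claw": 143},
    {"x": 0,"y": 0,"z": 0,"rx": 0,"ry": 0,"rz": 0,"claw": 143}
  ]
}}

```text
time_s: 15.98
position: [0.4705, 0.2312, 0.2105]
tcp_rot: [[0.949, 0.316, -0.001], [0.316, -0.949, -0.0], [-0.001, 0.0, -1.0]]
force: [0.2, -0.6, -0.9]
opening: 0.441
grasp_force: 5.5
```

```bash
cat > l.py <<'E'
from h import *
s=read_state(); R=np.array(s["tcp_rot"]); p=np.array(s["position"])
im,d,W=cloud('wrist'); L=(W-p)@R*1000
m=(d>0)&(abs(L[...,0])<30)&(abs(L[...,1])<34)
for lo,hi in ((-40,-30),(60,90)):
    q=L[m&(L[...,2]>lo)&(L[...,2]<=hi)]
    for sg in (-1,1):
        t=q[q[:,1]*sg>0]
        if len(t)>3: print(lo,sg,len(t),t.min(0).round(1),t.max(0).round(1))
q=W[(d>0)&(W[...,2]>.040)&(W[...,2]<.052)&(abs(W[...,0]-.471)<.06)&(abs(W[...,1]-.231)<.06)]
print("rest",len(q),cv2.minAreaRect((q[:,:2]*1000).astype(np.float32)))
go((.4707,.2321,.15),(.4707,.2321,.0890),yaw=-71.5)
E
python3 l.py
```

```text
-40 -1 578 [-10.  -24.2 -40. ] [ 10.1  -0.1 -30.1]
-40 1 555 [ -9.9   0.3 -40. ] [ 10.   24.4 -30.1]
60 -1 79 [ -2.5 -25.4  60.2] [ 11.4 -20.   80.2]
60 1 79 [ 5.4 20.6 60.5] [11.1 26.1 81.2]
rest 1211 ((471.17181396484375, 232.16696166992188), (42.69690704345703, 80.21414184570312), 18.095613479614258)
t 16.025 p [0.4706 0.2312 0.2106] yaw -71.59 op_mm 38.59 gf 5.48 F [-0.2 -0.6 -0.2] qv 0.18
xyz mm [ 0.4 -0.8 60.6] rot [ 0.001  0.005 -0.015]
xyz mm [  0.4  -0.9 121.6] rot [ 0.001  0.005 -0.015]
```

{"api": "apply_moves", "payload": {
  "rows": [
    {"x": 0.2,"y": -0.8,"z": 20,"rx": 0,"ry": 0,"rz": 0,"claw": 143},
    {"x": 0.2,"y": -0.8,"z": 45,"rx": 0,"ry": 0,"rz": 0,"claw": 143},
    {"x": 0.2,"y": -0.8,"z": 65,"rx": 0,"ry": 0,"rz": 0,"claw": 143},
    {"x": 0.2,"y": -0.8,"z": 65,"rx": 0,"ry": 0,"rz": 0,"claw": 143},
    {"x": 0.2,"y": -0.8,"z": 65,"rx": 0,"ry": 0,"rz": 0,"claw": 143},
    {"x": 0.2,"y": -0.8,"z": 65,"rx": 0,"ry": 0,"rz": 0,"claw": 143}
  ]
}}

```text
time_s: 16.77
position: [0.4711, 0.233, 0.1467]
tcp_rot: [[0.948, 0.317, 0.002], [0.317, -0.948, 0.001], [0.002, 0.0, -1.0]]
force: [-0.8, 0.6, -1.1]
opening: 0.436
grasp_force: 5.5
```

```bash
python3 -c "
from h import *
capture('side'); go((.4706,.2321,.0890),yaw=-71.5)
"
```

```text
t 16.825 p [0.471  0.2331 0.1467] yaw -71.51 op_mm 38.75 gf 5.48 F [-0.9  0.5 -0.2] qv 0.2
xyz mm [-0.8  0.8 57.7] rot [ 0.001 -0.019 -0.002]
```

{"api": "apply_moves", "payload": {
  "rows": [
    {"x": -0.5,"y": 0.8,"z": 15,"rx": 0,"ry": 0,"rz": 0,"claw": 143},
    {"x": -0.5,"y": 0.8,"z": 33,"rx": 0,"ry": 0,"rz": 0,"claw": 143},
    {"x": -0.5,"y": 0.8,"z": 47,"rx": 0,"ry": 0,"rz": 0,"claw": 143},
    {"x": -0.5,"y": 0.8,"z": 53,"rx": 0,"ry": 0,"rz": 0,"claw": 143},
    {"x": -0.5,"y": 0.8,"z": 55,"rx": 0,"ry": 0,"rz": 0,"claw": 143},
    {"x": -0.5,"y": 0.8,"z": 55,"rx": 0,"ry": 0,"rz": 0,"claw": 143},
    {"x": -0.5,"y": 0.8,"z": 55,"rx": 0,"ry": 0,"rz": 0,"claw": 143}
  ]
}}

```text
time_s: 17.7
position: [0.4705, 0.2322, 0.0912]
tcp_rot: [[0.948, 0.317, 0.001], [0.317, -0.948, 0.0], [0.001, 0.0, -1.0]]
force: [1.0, 0.5, -1.1]
opening: 0.435
grasp_force: 5.5
```

```bash
python3 -c "
from h import *
capture('side'); go((.4706,.2321,.0888),yaw=-71.5)
"
```

```text
t 17.75 p [0.4705 0.2322 0.0912] yaw -71.5 op_mm 38.21 gf 5.47 F [ 0.2 -0.5 -1.3] qv 0.13
xyz mm [0.1 0.2 2.4] rot [ 0.001 -0.01  -0.   ]
```

{"api": "apply_moves", "payload": {
  "rows": [
    {"x": 0,"y": 0,"z": 1,"rx": 0,"ry": 0,"rz": 0,"claw": 143},
    {"x": 0,"y": 0,"z": 2,"rx": 0,"ry": 0,"rz": 0,"claw": 143},
    {"x": 0,"y": 0,"z": 2.5,"rx": 0,"ry": 0,"rz": 0,"claw": 143},
    {"x": 0,"y": 0,"z": 2.5,"rx": 0,"ry": 0,"rz": 0,"claw": 143},
    {"x": 0,"y": 0,"z": 2.5,"rx": 0,"ry": 0,"rz": 0,"claw": 143}
  ]
}}

```text
time_s: 18.38
position: [0.4704, 0.2322, 0.0886]
tcp_rot: [[0.948, 0.317, 0.001], [0.317, -0.948, 0.0], [0.001, -0.0, -1.0]]
force: [-0.2, 0.2, 4.4]
opening: 0.443
grasp_force: 5.4
```

Tips are seated (4 N contact). Opening slowly, symmetrically.

{"api": "apply_moves", "payload": {
  "rows": [
    {"x": 0,"y": 0,"z": 0,"rx": 0,"ry": 0,"rz": 0,"claw": 140},
    {"x": 0,"y": 0,"z": 0,"rx": 0,"ry": 0,"rz": 0,"claw": 137},
    {"x": 0,"y": 0,"z": 0,"rx": 0,"ry": 0,"rz": 0,"claw": 133},
    {"x": 0,"y": 0,"z": 0,"rx": 0,"ry": 0,"rz": 0,"claw": 120},
    {"x": 0,"y": 0,"z": 0,"rx": 0,"ry": 0,"rz": 0,"claw": 90},
    {"x": 0,"y": 0,"z": 0,"rx": 0,"ry": 0,"rz": 0,"claw": 50},
    {"x": 0,"y": 0,"z": 0,"rx": 0,"ry": 0,"rz": 0,"claw": 20},
    {"x": 0,"y": 0,"z": 0,"rx": 0,"ry": 0,"rz": 0,"claw": 20}
  ]
}}

```text
time_s: 19.38
position: [0.4702, 0.2321, 0.0883]
tcp_rot: [[0.948, 0.317, 0.0], [0.317, -0.948, -0.0], [0.0, 0.0, -1.0]]
force: [-0.4, -0.6, -0.3]
opening: 0.878
grasp_force: 0.0
```

{"api": "apply_moves", "payload": {
  "rows": [
    {"x": 0,"y": 0,"z": -15,"rx": 0,"ry": 0,"rz": 0,"claw": 20},
    {"x": 0,"y": 0,"z": -45,"rx": 0,"ry": 0,"rz": 0,"claw": 20},
    {"x": 0,"y": 0,"z": -90,"rx": 0,"ry": 0,"rz": 0,"claw": 20},
    {"x": 0,"y": 0,"z": -130,"rx": 0,"ry": 0,"rz": 0,"claw": 20},
    {"x": 0,"y": 0,"z": -150,"rx": 0,"ry": 0,"rz": 0,"claw": 20},
    {"x": 0,"y": 0,"z": -150,"rx": 0,"ry": 0,"rz": 0,"claw": 20},
    {"x": 0,"y": 0,"z": -150,"rx": 0,"ry": 0,"rz": 0,"claw": 20}
  ]
}}

```text
time_s: 20.25
position: [0.4694, 0.2319, 0.2379]
tcp_rot: [[0.948, 0.317, -0.001], [0.317, -0.948, -0.0], [-0.001, -0.0, -1.0]]
force: [0.1, -0.3, -0.2]
opening: 0.916
grasp_force: 0.0
```

```bash
python3 - <<'E'
from h import *
go()
im3,d3,W3=cloud('wrist'); im,d,W=cloud('side'); 
save(np.hstack([im3[150:350,180:380],cv2.resize(im[90:190,200:300],(200,200)),im[210:410,200:400]]),'f.png')
m=(d3>0)&(abs(W3[...,0]-.471)<.05)&(abs(W3[...,1]-.232)<.05)
for lo,hi in ((.078,.092),(.11,.122),(.122,.14)):
    q=W3[m&(W3[...,2]>lo)&(W3[...,2]<hi)]; print(lo,len(q),q[:,2].max(),cv2.minAreaRect((q[:,:2]*1000).astype(np.float32)))
E
```

```text
t 20.25 p [0.4694 0.2319 0.2379] yaw -71.5 op_mm 79.68 gf 0.0 F [ 0.1 -0.3 -0.2] qv 1.24
0.078 464 0.09194185562738155 ((470.8836364746094, 234.153564453125), (31.305034637451172, 39.61800765991211), 18.041261672973633)
0.11 73 0.12196545836913442 ((471.44989013671875, 234.68838500976562), (17.797183990478516, 18.682716369628906), 18.809297561645508)
0.122 376 0.13061482699571533 ((470.50677490234375, 234.3339385986328), (20.0267391204834, 14.357145309448242), 18.785614013671875)
```

View pics/f.png

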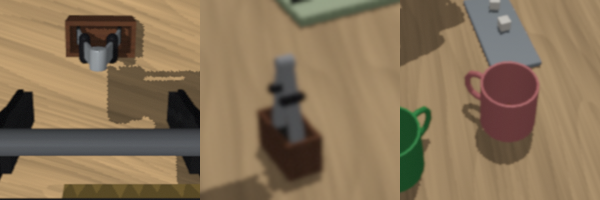

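The tongs stand upright in the rest (left panel (98,45), middle panel (287,100)) and the robot is clear. The mug is standing where it was, at (508,100).

```bash
python3 -c "
from rig import hand_in; print(hand_in())"
```

```text
the job is handed in; nothing more can be done
None
```

The brown lump is in the pink mug, the tongs stand upright in their rest, the mug stands where it was, and the job was handed in at about 20 s with the gripper clear.

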